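Set the sign stand's sliding leg and hold its cam lever shut

TASK

Take the sliding leg of the counter sign stand lightly by its grip block and pull it out until its red pointer stands at the white line of the blue length mark, leaving the orange cam lever open on the way. Then, keeping the leg at the mark, squeeze the lever all the way in to its stop against the grip block. Finish while still holding: the program ends with the leg at the mark and the lever squeezed shut in the fingers (both spring back if let go), and the other things on the counter left where they are.

Things in the scene. Friction and masses are not known exactly. Their poses are not given: they have to be found in the camera images.
- stand: Fixed counter sign stand, screwed down: aluminium base plate 350 x 80 x 8 mm, from x = -150 to +200 mm of its origin; at the far end (x from 100 mm) a black tube and a leaning blank sign up to 130 mm high. Origin on the worktop on the leg's centre line; x runs along the leg towards the sign, y across it, z up.
- leg: Steel leg with black grip block. Slides only along the stand's x: 0 to 140 mm out, towards -x. Origin on the worktop under the block, axes as the stand's. At rest fully in, at the stand's x = +40 mm; a spring pulls it in with 1 to 2.1 N. Block: fixed grey jaw at -y (outer face y = -17 mm), orange lever at +y, both 40 mm long, 34 to 76 mm high up; beside them all is below 30 mm.
- leg_grip (a point): Point in the middle of the grip block, 58 mm above the worktop and on the leg's centre line, halfway between the outer faces of grey jaw and closed lever. Moves with the leg, axes as the stand's. A grasp from above with the fingers closing along y fits here.
- lever (a joint): Orange cam lever, a 40 x 6 x 42 mm plate that slides across towards the grey jaw. 0 = open (outer face y = +27 mm from the leg's centre line, 44 mm over both jaws); 0.010 m = closed on its stop (y = +17 mm, 34 mm over both). A spring opens it, 6 N open to 10 N closed, so pressing it half in grips the leg lightly. Open means below 0.007, closed above 0.009.
- pointer (a point): Tip of the red pointer on the leg, 34 mm to the -y side of the leg's centre line, 24 mm high, at the same x as leg_grip. Moves with the leg, axes as the stand's.
- mark_line (a point): White line on the blue length mark, a clip 10 x 18 x 12 mm fixed on the -y edge of the base plate; point on its top, 12 mm high. Axes as the stand's. The pointer is at the mark when its x in this frame is 0; at the start the pointer is 60 to 120 mm behind it (+x).
- tape_roll: Loose roll of brown tape, 92 mm across, 48 mm high, origin under its centre. Leave alone.
- label_roll: Loose roll of white labels, 69 mm across, 30 mm high, origin under its centre. Leave alone.
- tamper: Loose coffee tamper with wooden grip, 58 mm across, 87 mm high, origin under its centre. Leave alone.

How it is judged:
By the outcome, as a careful person would: the job done as asked, in the order asked, and still so for the second after the job is handed in, while the arm keeps its last pose, push and grip.
It also fails if it takes over 32 s, if anything falls off the work surface, if the arm or the gripper's body presses on something with over 40 N, if the wrist force passes 120 N, or if a joint passes its speed limit or range.

ROBOT

A 6-joint arm with a two-finger parallel gripper is mounted at the origin on a cart in front of the work surface, level with it; the furniture and walls round the work are solid. World frame = base frame: x ahead of the robot, y to its left, z up, the work surface at z = 0. Lengths are in m, angles in rad, forces in N, time in s.
With the tool pointing down it reaches from about 0.225 to 0.875 m from the base axis. Payload 3.4 kg.
Tool frame: the origin (TCP) lies at the very end of the fingers, on their centre line; the grasp point (between the pads) lies behind it (manip.grasp_offset is the z of the grasp point in the tool frame, in m); z points along the fingers, y is the line along which they close (so a half turn about z gives the same grasp; the last joint's range is limited). The gripper opens to 85 mm and grips with 20 to 120 N. Pads are 22 mm wide; open, the fingers measure 114 mm over their backs; the gripper's body (76 mm by 85 mm) begins 54 mm behind the grasp point. The pads swing forward as they close: fully open they stand 13 mm farther back than shut.
Start: joints at [-1.223, 0.276, 1.505, -0, 1.361, -0.121], TCP at [0.26, -0.513, 0.231] pointing down, gripper open.
Joint ranges: [-2.89, 2.89], [-0.75, 2.08], [0.22, 2.7], [-1.18, 4.32], [0.11, 2.71], [-2.7, 2.7]. Speed limits (rad/s): [2.57, 2.57, 3.14, 3.14, 3.14, 3.14].

INTERFACE

Orientations are given as a unit quaternion [w, x, y, z].
In Python, from rig import manip gives the robot as it stands.
- The arm moves only by the shell command python3 -m pendant 'ROWS' [FORCE]. ROWS is JSON, a list of rows, each an object of numbers: "dx", "dy", "dz": the shift along the tool's x, y, z in m; "rx", "ry", "rz": the turn, a rotation vector about the tool's x, y, z in degrees; "hand": the finger opening in m, from 0 to 0.0854. In form: [{"dx": .., "dy": .., "dz": .., "rx": .., "ry": .., "rz": .., "hand": ..}, ...]. A call has 1 to 12 rows; each row shifts and turns the commanded pose from where the row before left it, along the tool's axes as they then stand; what a row does not reach is not made up. A row lasts 1/12 s, in which the tool goes at most 41.7 mm and 7.16 degrees, less where a joint would pass 70% of its speed; a pose out of reach is approached as far as the arm can. A call is refused whole if a number of a shift passes 0.0417 or a number of a turn 7.16, either way. A call with a gripper value outside its range is refused whole. The fingers move at their own pace and stop on an object; FORCE is the grip in N (left out, the last holds). Time passes only in rows, so rows that do not move let the fingers close. It gives the time, the measured TCP pose, the force, the opening and the grip force at its end, in the units of the state.
- manip.get_state(): the state, without advancing time (a new reading comes with each control period).
- manip.get_image(name): name is "scene" or "side" or "wrist"; returns a dict with "frame" (400x640x3 uint8, red, green, blue), "fx", "fy", "cx", "cy" (pixels), "distortion" ([k1, k2, p1, p2, k3] as OpenCV has them; the pictures are not rectified), "position" and "attitude" of the camera in the world; the wrist camera has in their place "mount" (4x4, takes a point from camera to tool coordinates, whose origin is the TCP and whose axes are the flange's). Camera axes: x right, y up, looking along -z (the intrinsics and any distortion apply to the point x, -y, -z); pixel columns grow to the right and rows downward; lengths in m; the calibration is good to about 2 mm. A picture is of the moment at which its call begins: read the wrist's pose just before it. There is no depth.
- manip.sign_off(): hands the job in; it is judged then, once.
The state is a dict: "clock": time; "qpos": joint angles; "qd": joint speeds; "effort": joint torques, N m; "position": TCP position; "ee_rot": TCP orientation; "contact_force": force on the tool from outside, world axes, zero at the start; "moment": the same for the moment, N m; "width": finger opening in m; "gripper_force": force on a finger pad.
Only numpy, scipy, OpenCV 4.12 (cv2) and the standard library are available. Lean on these libraries where they do the work, as an engineer would, in place of code of your own. Each camera call takes 0.05 s, during which the arm holds its last target. There are 200 camera calls.

## Working session

There is one attempt and no reset: what is moved stays moved. The work goes in short steps, Python scripts to look and compute and a shell command to move; the robot and the scene stay as the last step left them, time stands still between calls to the robot, and variables do not carry over. Pictures are saved under pics/ and viewed, at most 13 in all, crops included, and the job is handed in when it is done.

```bash
mkdir -p pics; cat > h.py <<'E'
import numpy as np, cv2
from rig import manip
from scipy.spatial.transform import Rotation as R
def rot(q): return R.from_quat([q[1],q[2],q[3],q[0]]).as_matrix()
def grab(n):
    s=manip.get_state(); im=manip.get_image(n)
    if n=="wrist":
        T=np.eye(4);T[:3,:3]=rot(s["ee_rot"]);T[:3,3]=s["position"];M=T@np.array(im["mount"]);im["p"]=M[:3,3];im["R"]=M[:3,:3]
    else:
        im["p"]=np.array(im["position"]);a=np.array(im["attitude"]);im["R"]=a if a.shape==(3,3) else rot(a)
    return im
def K(im): return np.array([[im["fx"],0,im["cx"]],[0,im["fy"],im["cy"]],[0,0,1.]])
def ray(im,uv):
    q=cv2.undistortPoints(np.array(uv,float).reshape(-1,1,2),K(im),np.array(im["distortion"],float)).reshape(-1,2)
    return (np.c_[q[:,0],-q[:,1],-np.ones(len(q))])@im["R"].T
def onz(im,uv,z):
    d=ray(im,uv); return im["p"]+d*((z-im["p"][2])/d[:,2])[:,None]
def proj(im,P):
    c=(np.atleast_2d(P)-im["p"])@im["R"]; c=c*[1,-1,-1]
    return cv2.projectPoints(c.reshape(-1,1,3),np.zeros(3),np.zeros(3),K(im),np.array(im["distortion"],float))[0].reshape(-1,2)
def save(im,n): cv2.imwrite("pics/"+n,im["frame"][:,:,::-1])
E
python3 - <<'E'
from h import *
s=manip.get_state();print(s,manip.grasp_offset)
for n in("scene","side","wrist"):
    i=grab(n);save(i,n+"0.png");print(n,i["p"],i["R"][:,2])
    np.save("pics/"+n,i,allow_pickle=True)
E
```

```text
{'clock': 0.0, 'qpos': array([-1.22300450e+00,  2.76584450e-01,  1.50614824e+00, -4.66298759e-06,
        1.36068260e+00, -1.20998721e-01]), 'qd': array([0.00128235, 0.00062347, 0.00051456, 0.002447  , 0.00029805,
       0.0004227 ]), 'effort': array([ 1.63831195e-03, -4.16775334e+01, -2.45806754e+01, -8.74910393e-05,
        1.09610838e-02, -2.66403987e-06]), 'position': array([ 0.25960134, -0.51246606,  0.2304397 ]), 'ee_rot': array([-9.05205557e-04,  9.72654453e-01,  2.32255216e-01, -1.05383947e-04]), 'contact_force': array([-0.08135171,  0.17398185,  0.20877236]), 'moment': array([-0.03038142,  0.05887538,  0.01222702]), 'gripper_force': 0.0, 'width': 0.08505213574315976} -0.0187
scene [0.09456524 0.58291733 1.07922416] [-0.31936443  0.57785798  0.75105693]
side [0.0578324  0.731308   0.46452612] [-0.43028891  0.82962699  0.3557675 ]
wrist [ 0.32852406 -0.47737505  0.37266396] [0.26895451 0.13454832 0.95370867]
```

View pics/scene0.png

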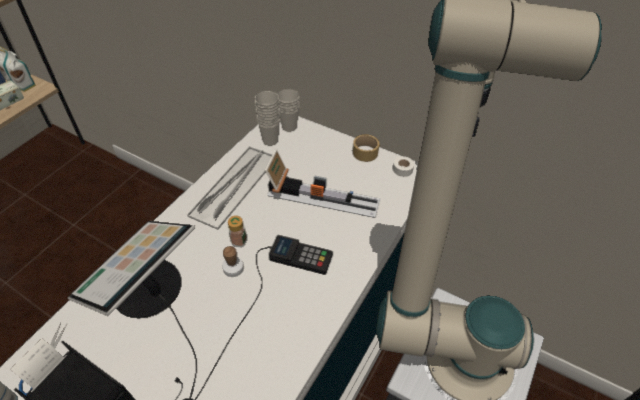

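View pics/side0.png

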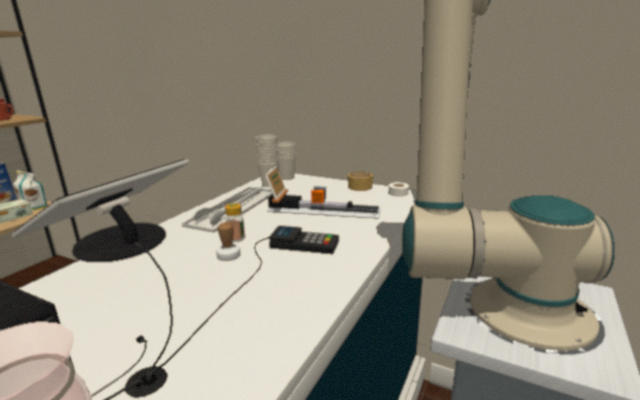

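The scene view shows the stand's plate from about (268,195) at the sign to (378,212), with the orange lever at (318,187). The side view shows the lever at (319,196). Next is the wrist view, plus first estimates from these pixels.

```bash
python3 - <<'E'
from h import *
for n in("scene","side"):
    i=np.load(f"pics/{n}.npy",allow_pickle=True).item()
    h=cv2.cvtColor(i["frame"],cv2.COLOR_RGB2HSV)
    m=cv2.inRange(h,(5,190,120),(18,255,255)); m[:,:305]=0;m[:,335:]=0
    ys,xs=np.nonzero(m);print(n,xs.min(),xs.max(),ys.min(),ys.max(),onz(i,[[xs.mean(),ys.mean()]],.055))
i=np.load("pics/scene.npy",allow_pickle=True).item()
print(onz(i,[[378,214],[380,199],[268,196]],.008))
cv2.imwrite("pics/c.png",cv2.resize(i["frame"][130:230,250:410,::-1],None,fx=5,fy=5,interpolation=2))
E
```

```text
scene 322 322 190 190 [[ 0.57580921 -0.26620564  0.055     ]]
side 312 323 190 202 [[ 0.58613463 -0.2580585   0.055     ]]
[[ 0.39954514 -0.30652752  0.008     ]
 [ 0.42138206 -0.36622981  0.008     ]
 [ 0.73059597 -0.19443076  0.008     ]]
```

View pics/wrist0.png

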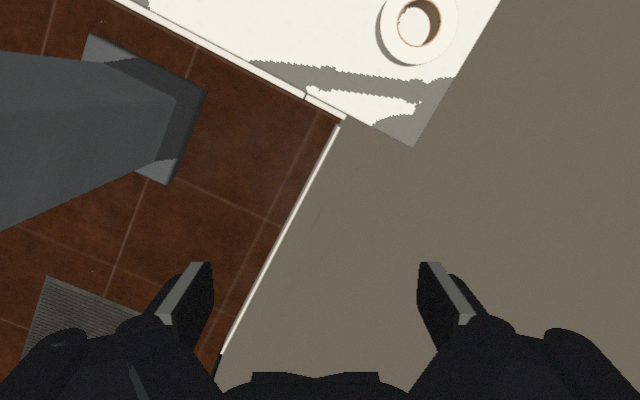

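View pics/c.png

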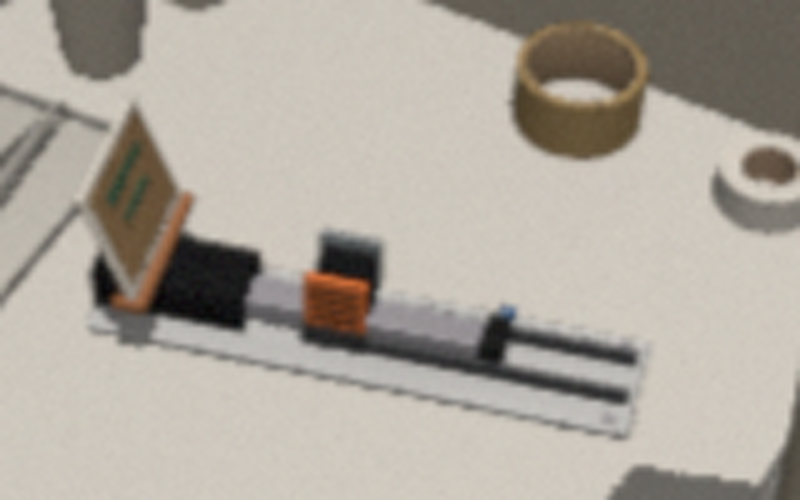

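The wrist view shows only the label roll and the table corner. The crop shows the sign at the left end, the lever face centred at (317,190.6) in full-image pixels, the blue mark near (351.4,192.6), and plate corners at (375.6,217.2), (379,199) and (268,196). Next I compute the move to a viewing pose above the stand.

```bash
python3 - <<'E'
from h import *
i=np.load("pics/scene.npy",allow_pickle=True).item()
c=onz(i,[[375.6,217.2],[379,199],[268,196]],.008);print(c)
print(onz(i,[[317,190.6]],.055),onz(i,[[351.4,192.6]],.012))
a=np.arctan2(*(c[2]-c[0])[[1,0]]);X=np.array([np.cos(a),np.sin(a),0]);Y=np.array([-X[1],X[0],0])
o=c[0]+.15*X-.04*Y;o[2]=0;print(np.degrees(a),o)
for p in (onz(i,[[317,190.6]],.055)[0],onz(i,[[351.4,192.6]],.012)[0]):print((p-o)@X,(p-o)@Y)
s=manip.get_state();Rt=rot(s["ee_rot"]);print(Rt)
print(Rt.T@(o+[0,0,.26]-s["position"]))
E
```

```text
[[ 0.40022402 -0.29111341  0.008     ]
 [ 0.4240988  -0.36458663  0.008     ]
 [ 0.73059597 -0.19443076  0.008     ]]
[[ 0.58760237 -0.25611436  0.055     ]] [[ 0.51030671 -0.34040696  0.012     ]]
16.312003383956622 [ 0.5554207 -0.2873731  0.       ]
0.039665816880618855 0.020961672668876642
-0.058193500082068444 -0.03822799192419521
[[ 8.92106910e-01  4.51824145e-01 -4.51319426e-04]
 [ 4.51824340e-01 -8.92106038e-01  1.25788854e-03]
 [ 1.65719630e-04 -1.32608816e-03 -9.99999107e-01]]
[ 0.3656195  -0.06734871 -0.02919434]
```

```bash
python3 -m pendant '[{"dx":0.035,"dy":-0.006,"dz":-0.003},{"dx":0.035,"dy":-0.006,"dz":-0.003},{"dx":0.035,"dy":-0.006,"dz":-0.003},{"dx":0.035,"dy":-0.006,"dz":-0.003},{"dx":0.035,"dy":-0.006,"dz":-0.003},{"dx":0.035,"dy":-0.006,"dz":-0.003},{"dx":0.035,"dy":-0.006,"dz":-0.003},{"dx":0.035,"dy":-0.006,"dz":-0.003},{"dx":0.035,"dy":-0.006,"dz":-0.003},{"dx":0.035,"dy":-0.006,"dz":-0.003},{"rz":5},{"rz":5}]' && python3 -m pendant '[{},{},{}]' && python3 - <<'E'
from h import *
i=grab("wrist");save(i,"w1.png");np.save("pics/w1",i,allow_pickle=True)
s=manip.get_state();print(s["position"],rot(s["ee_rot"]),s["qpos"],s["clock"])
E
```

```text
invalid input
```

```bash
python3 -m pendant '[{"dx":0.035,"dy":-0.006,"dz":-0.003,"rx":0,"ry":0,"rz":1,"hand":0.085}]'; python3 -m pendant '[{"dx":0.035,"dy":-0.006,"dz":-0.003,"rx":0,"ry":0,"rz":1}]'
```

```text
clock: 0.23
position: [0.2846, -0.4948, 0.2331]
ee_rot: [0.0, 0.975, 0.221, -0.002]
contact_force: [0.4, 0.3, 0.4]
width: 0.085
gripper_force: 0.0invalid input
```

All seven keys are required in every row, so I write them out in full.

```bash
python3 -m pendant '[{"dx":0.035,"dy":-0.006,"dz":-0.003,"rx":0,"ry":0,"rz":1,"hand":0.085},{"dx":0.035,"dy":-0.006,"dz":-0.003,"rx":0,"ry":0,"rz":1,"hand":0.085},{"dx":0.035,"dy":-0.006,"dz":-0.003,"rx":0,"ry":0,"rz":1,"hand":0.085},{"dx":0.035,"dy":-0.006,"dz":-0.003,"rx":0,"ry":0,"rz":1,"hand":0.085},{"dx":0.035,"dy":-0.006,"dz":-0.003,"rx":0,"ry":0,"rz":1,"hand":0.085},{"dx":0.035,"dy":-0.006,"dz":-0.003,"rx":0,"ry":0,"rz":1,"hand":0.085},{"dx":0.035,"dy":-0.006,"dz":-0.003,"rx":0,"ry":0,"rz":1,"hand":0.085},{"dx":0.035,"dy":-0.006,"dz":-0.003,"rx":0,"ry":0,"rz":1,"hand":0.085},{"dx":0.035,"dy":-0.006,"dz":-0.003,"rx":0,"ry":0,"rz":1,"hand":0.085},{"dx":0,"dy":0,"dz":0,"rx":0,"ry":0,"rz":0,"hand":0.085},{"dx":0,"dy":0,"dz":0,"rx":0,"ry":0,"rz":0,"hand":0.085},{"dx":0,"dy":0,"dz":0,"rx":0,"ry":0,"rz":0,"hand":0.085}]' && python3 - <<'E'
from h import *
i=grab("wrist");save(i,"w1.png");np.save("pics/w1",i,allow_pickle=True)
s=manip.get_state();print(s["position"],rot(s["ee_rot"]),s["qpos"],s["clock"])
E
```

```text
clock: 1.23
position: [0.5597, -0.3245, 0.2607]
ee_rot: [-0.0, 0.989, 0.147, -0.001]
contact_force: [-0.1, -0.5, -0.5]
width: 0.0849
gripper_force: 0.0
[ 0.55929027 -0.32493407  0.26083748] [[ 9.57129853e-01  2.89655161e-01 -1.52718993e-03]
 [ 2.89655638e-01 -9.57130922e-01  9.61392636e-05]
 [-1.43387347e-03 -5.34376932e-04 -9.99998829e-01]] [-6.33344813e-01  3.73199016e-01  1.28714954e+00 -8.29594665e-04
  1.48253202e+00  6.43658214e-01] 1.2833
```

View pics/w1.png

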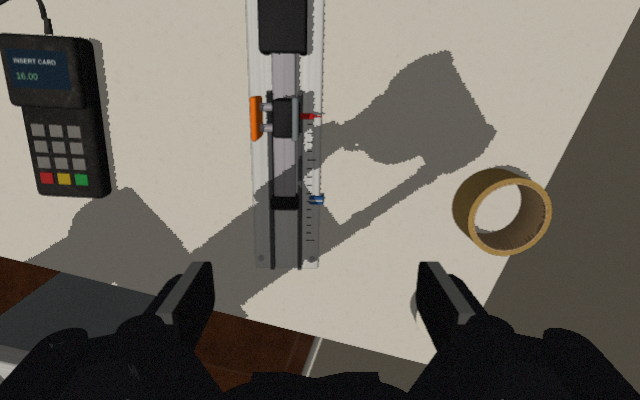

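The wrist view shows the whole front of the stand: lever at (255,118), red pointer at about (314,116), blue mark at (317,199), and plate front corners at about (255,268) and (318,268). Colour masks will give exact values.

```bash
cat > meas.py <<'E'
from h import *
def blob(i,lo,hi,box):
    h=cv2.cvtColor(i["frame"],cv2.COLOR_RGB2HSV);m=cv2.inRange(h,lo,hi)
    x0,x1,y0,y1=box;k=np.zeros_like(m);k[y0:y1,x0:x1]=m[y0:y1,x0:x1]
    ys,xs=np.nonzero(k);return xs,ys
E
python3 - <<'E'
from meas import *
i=np.load("pics/w1.npy",allow_pickle=True).item()
for n,lo,hi,b in(("red",(0,130,60),(4,255,255),(295,335,95,140)),("red2",(170,130,60),(180,255,255),(295,335,95,140)),("blue",(98,100,40),(125,255,255),(300,335,180,220)),("orange",(5,150,80),(20,255,255),(240,275,85,150))):
    xs,ys=blob(i,lo,hi,b)
    if len(xs):print(n,len(xs),xs.min(),xs.max(),ys.min(),ys.max(),xs.mean(),ys.mean())
print(i["frame"][190:210,308:326].sum(2)) 
# plate edges: left/right bright edges by row
g=cv2.cvtColor(i["frame"],cv2.COLOR_RGB2GRAY)
for r in(80,160,225,255):print(r,g[r,240:265],g[r,308:332])
cr=cv2.resize(i["frame"][80:280,235:345,::-1],None,fx=3,fy=3,interpolation=2)
z=cv2.resize(i["frame"][180:220,300:340,::-1],None,fx=7.5,fy=7.5,interpolation=0)
z2=cv2.resize(i["frame"][95:135,300:340,::-1],None,fx=7.5,fy=7.5,interpolation=0)
cv2.imwrite("pics/z.png",np.hstack([cr,np.vstack([z2,z])]))
E
```

```text
red 74 300 320 113 118 308.1621621621622 115.8108108108108
red2 6 300 308 115 117 303.1666666666667 116.0
blue 77 309 322 195 204 316.31168831168833 199.28571428571428
orange 426 250 262 96 140 255.12910798122067 117.4131455399061
[[418 493 531 538 509 507 510 525 528 531 473 347 473 534 533 535 531 527]
 [269 266 465 528 514 507 509 532 525 531 471 353 469 539 541 527 529 531]
 [238 251 421 471 493 502 513 529 528 524 469 345 440 496 493 490 520 534]
 [125 120 117 252 447 511 512 532 522 528 467 342 278 283 260 270 469 534]
 [228 229 220 414 473 464 471 519 527 524 467 339 272 220 171 236 471 530]
 [268 258 245 243 238 229 230 415 472 474 420 294 221 155 105 203 466 545]
 [256 170 107  91 111 108 126 131 148 132 140 153 146 130 111 202 423 521]
 [233 173 107 111 111  98 203 224 225 217 235 219 210 219 190 212 260 471]
 [234 152 110 117 115 106 189 237 234 234 229 227 231 238 200 204 329 484]
 [241 186 161 161 164 156 164 255 290 297 294 290 287 290 232 217 462 542]
 [249 242 238 240 251 253 255 322 419 438 437 429 428 441 339 248 459 541]
 [102 166 194 212 229 234 229 237 400 459 46
[... 679 characters left out ...]
 186 184 182 182 186 182 183
 180 178 181 182 183 182 178] [179 180 185 188 184 185 184 181 179 181 181 179 169 149 108 157 182 184
 186 183 182 182 182 182]
160 [184 183 182 181 182 180 183 181 182 182 181 163 159 172 179 180 180 179
 182 182 176 172 173 176 176] [ 47  53  56  54  54  53  52  70  83  91  88  84  80  89  96  96 115 169
 182 184 182 180 180 182]
225 [92 95 94 95 96 95 98 96 91 95 96 96 96 88 85 86 88 91 93 91 87 88 89 88
 87] [49 44 42 77 87 89 90 89 90 87 82 84 94 94 95 94 94 94 94 95 94 95 97 92]
255 [95 93 91 96 95 91 93 93 96 95 92 96 93 93 89 86 87 88 85 76 74 70 72 78
 85] [ 86  90  89  86  87  88  88  88  85  84  84  89 111 162 181 180 184 184
 181 183 184 183 184 183]
```

View pics/z.png

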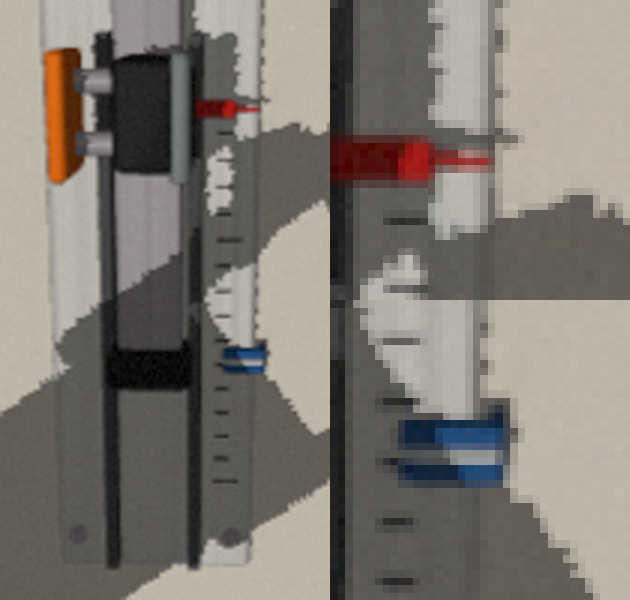

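```bash
python3 - <<'E'
from meas import *
i=np.load("pics/w1.npy",allow_pickle=True).item()
e=onz(i,[[249.5,80],[252.3,160],[253.5,200],[254.3,225],[255,255]],.006)
a=np.arctan2(*np.polyfit(e[:,0],e[:,1],1)[[0]],1);X=np.array([np.cos(a),np.sin(a),0]);Y=np.array([-X[1],X[0],0])
print("yaw plate",np.degrees(a))
P=onz(i,[[320.5,115.8]],.024)[0];M=onz(i,[[318,200.4]],.012)[0]
a2=np.arctan2(*(P-M)[[1,0]]);print("yaw tip-mark",np.degrees(a2),P,M,"travel",(P-M)@X,"lat",(P-M)@Y)
O=onz(i,[[250.5,96.5],[250.5,139.5]],.076);print("lever outer top",O, np.degrees(np.arctan2(*(O[0]-O[1])[[1,0]])),(O.mean(0)-P)@X,(O.mean(0)-P)@Y)
print("edge y from tip",(e-P)@Y)
G=P+.034*Y;G[2]=.058
s=manip.get_state();Rt=rot(s["ee_rot"]);ty=np.degrees(np.arctan2(Rt[1,0],Rt[0,0]))
print("tool yaw",ty,"grip",G,"grip-TCP in tool",Rt.T@(G-[0,0,.0187]-s["position"]))
E
```

```text
yaw plate 15.680162158274893
yaw tip-mark 15.65707229527825 [ 0.60766122 -0.31533714  0.024     ] [ 0.51366449 -0.34168246  0.012     ] travel 0.09761894326550456 lat -3.933986354759736e-05
lever outer top [[ 0.60903074 -0.24855749  0.076     ]
 [ 0.57176698 -0.257717    0.076     ]] 13.809657207517256 0.00019063882986547834 0.06455060250826782
edge y from tip [0.07680186 0.07650804 0.07657775 0.07656144 0.07686411]
tool yaw 16.837358510530162 grip [ 0.59847214 -0.28260244  0.058     ] grip-TCP in tool [ 0.05008138 -0.0290493   0.22148145]
```

```bash
python3 -m pendant '[{"dx":0.0125,"dy":-0.008,"dz":0.02,"rx":0,"ry":0,"rz":0.5,"hand":0.085},{"dx":0.0125,"dy":-0.008,"dz":0.03,"rx":0,"ry":0,"rz":0.6,"hand":0.085},{"dx":0.0125,"dy":-0.008,"dz":0.03,"rx":0,"ry":0,"rz":0,"hand":0.085},{"dx":0.0125,"dy":-0.008,"dz":0.03,"rx":0,"ry":0,"rz":0,"hand":0.085},{"dx":0,"dy":0,"dz":0,"rx":0,"ry":0,"rz":0,"hand":0.085},{"dx":0,"dy":0,"dz":0,"rx":0,"ry":0,"rz":0,"hand":0.085},{"dx":0,"dy":0,"dz":0,"rx":0,"ry":0,"rz":0,"hand":0.085}]' && python3 - <<'E'
from h import *
i=grab("wrist");save(i,"w2.png");np.save("pics/w2",i,allow_pickle=True)
s=manip.get_state();R_=rot(s["ee_rot"]);print(s["position"],R_)
G=np.array([0.59847214,-0.28260244,.0393]);print(R_.T@(G-s["position"]))
E
```

```text
clock: 1.87
position: [0.5991, -0.2816, 0.1529]
ee_rot: [0.001, 0.991, 0.137, 0.0]
contact_force: [-0.5, 0.2, 0.7]
width: 0.0848
gripper_force: 0.0
[ 0.59958615 -0.28196493  0.15366782] [[ 0.96277965  0.27027232  0.0028673 ]
 [ 0.27027988 -0.96277804 -0.00268906]
 [ 0.0020338   0.00336395 -0.99999227]]
[-1.47744769e-03 -7.20365673e-05  1.14365455e-01]
```

View pics/w2.png

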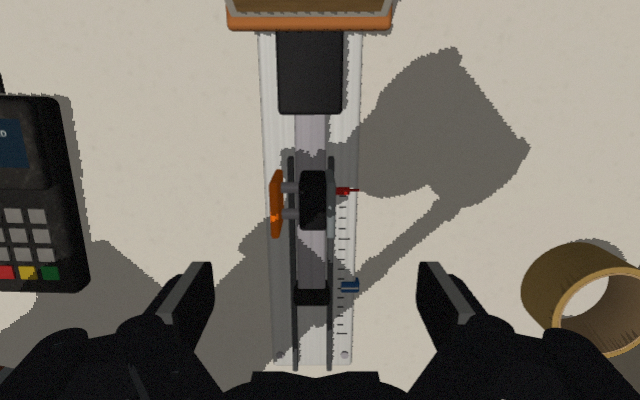

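The block sits centrally between the open fingers, with the lever at (276,203), pointer tip at (358,190), mark at (350,286), and the sign at the top edge. I check the centre line from both plate edges and the lever.

```bash
python3 - <<'E'
from meas import *
i=np.load("pics/w2.npy",allow_pickle=True).item()
g=cv2.cvtColor(i["frame"],cv2.COLOR_RGB2GRAY)
for r in(60,90,120):print(r,g[r,252:276],g[r,350:372])
xs,ys=blob(i,(5,150,80),(20,255,255),(260,290,150,260));print("or",xs.min(),xs.max(),ys.min(),ys.max())
xs,ys=blob(i,(0,130,60),(4,255,255),(335,372,170,210));print("red",xs.min(),xs.max(),ys[xs>347].mean())
xs,ys=blob(i,(98,100,40),(125,255,255),(330,372,270,305));print("bl",xs.min(),xs.max(),ys.min(),ys.max())
print(i["frame"][274:296,338:362].sum(2))
E
```

```text
60 [186 186 189 184 189 184 139 144 171 185 191 192 188 185 186 188 192 188
 186 185 186 186 188 189] [188 187 185 180 182 184 182 180 179 169 151 128 164 188 187 186 187 188
 184 188 187 188]
90 [187 187 186 185 185 185 187 160 152 164 178 187 190 188 185 184 187 187
 188 188 186 185 188 187] [185 184 181 183 183 182 180 178 169 154 126 160 184 182 184 182 186 185
 184 188 186 186]
120 [184 186 186 186 186 184 186 187 185 143 146 170 185 187 189 186 185 184
 188 187 186 184 184 184] [185 179 182 182 183 180 178 167 152 125 163 185 187 137  97  97  97  98
  97  99  98  94]
or 270 283 170 237
red 336 358 189.71428571428572
bl 341 358 278 291
[[279 270 270 275 279 279 269 272 262 271 282 272 276 278 416 433 314 273
  283 284 276 276 281 283]
 [262 262 266 274 283 284 268 266 261 264 268 279 276 274 391 391 303 274
  288 288 286 281 275 282]
 [271 277 270 278 287 266 265 263 259 269 267 277 272 275 260 251 252 268
  269 275 277 278 286 288]
 [252 246 256 257 255 263 262 252 262 269 267 271 276 277 256 245 258 207
  173 198 269 286 288 289]
 [174 147 126 153 144 151 229 265 265 262 280 2
[... 1071 characters left out ...]
16 192 186 185 189 191 191 206 194 188 185 197 190 193 190 197 194
  190 198 168 246 284 281]
 [262 266 208 140 105 118 124  99 106 107 108 126 112 120 122 108 104 116
  110  99 115 242 281 283]
 [268 270 229 165 117 108 107 118 126 126 121 112 133 119 112 125 121 128
  116 137 175 263 289 278]
 [266 270 274 226 179 191 184 185 186 172 195 192 180 178 185 170 182 184
  193 206 268 287 288 288]
 [275 261 271 278 275 274 265 259 268 267 273 273 273 266 257 251 273 283
  290 284 287 290 285 285]
 [273 263 257 275 281 278 265 259 265 275 275 267 273 260 252 246 276 291
  284 285 292 330 358 363]
 [263 275 270 275 273 275 269 257 255 271 273 274 268 262 259 238 271 285
  287 287 284 478 547 545]]
```

```bash
python3 - <<'E'
from meas import *
i=np.load("pics/w2.npy",allow_pickle=True).item()
X=np.array([np.cos(np.radians(15.68)),np.sin(np.radians(15.68)),0]);Y=np.array([-X[1],X[0],0])
L=onz(i,[[259.5,90],[261.5,120]],.008);Rr=onz(i,[[359.5,90],[358.5,120]],.008)
P=onz(i,[[358.5,189.7]],.024)[0];M=onz(i,[[349.5,288]],.012)[0]
O=onz(i,[[270,170],[270,237]],.076)
T=np.array([0.59958615,-0.28196493,0])
for n,p in(("L",L),("R",Rr),("P",P),("M",M),("O",O)):print(n,(p-T)@X,(p-T)@Y)
print("yaw edges",[np.degrees(np.arctan2(*(a[0]-a[1])[[1,0]])) for a in(L,Rr)],"travel",(P-M)@X)
E
```

```text
L [0.07503826 0.05207911] [0.04404225 0.04348777]
R [0.07518689 0.05221543] [-0.03411995 -0.03424291]
P -0.0012982604390848994 -0.03441988302775911
M -0.09884810042867133 -0.03141158256709678
O [ 0.02668193 -0.01976362] [0.02944346 0.03113752]
yaw edges [np.float64(17.063475104888578), np.float64(15.986692182394728)] travel 0.09754983998958643
```

Travel is confirmed at 97.5 mm. I now descend, shifting about 5 mm toward the lever (the light grip is centred off-axis), and close to just wider than the block.

```bash
python3 -m pendant '[{"dx":-0.001,"dy":-0.005,"dz":0.02,"rx":0,"ry":0,"rz":0,"hand":0.08},{"dx":0,"dy":0,"dz":0.025,"rx":0,"ry":0,"rz":0,"hand":0.08},{"dx":0,"dy":0,"dz":0.025,"rx":0,"ry":0,"rz":0,"hand":0.08},{"dx":0,"dy":0,"dz":0.025,"rx":0,"ry":0,"rz":0,"hand":0.08},{"dx":0,"dy":0,"dz":0.021,"rx":0,"ry":0,"rz":0,"hand":0.07},{"dx":0,"dy":0,"dz":0,"rx":0,"ry":0,"rz":0,"hand":0.05},{"dx":0,"dy":0,"dz":0,"rx":0,"ry":0,"rz":0,"hand":0.05},{"dx":0,"dy":0,"dz":0,"rx":0,"ry":0,"rz":0,"hand":0.05},{"dx":0,"dy":0,"dz":0,"rx":0,"ry":0,"rz":0,"hand":0.05}]' 20 && python3 - <<'E'
from h import *
i=grab("wrist");save(i,"w3.png");np.save("pics/w3",i,allow_pickle=True)
s=manip.get_state();R_=rot(s["ee_rot"]);print(s["position"],R_.T@s["contact_force"])
E
```

```text
clock: 2.67
position: [0.5982, -0.2765, 0.0378]
ee_rot: [0.001, 0.991, 0.137, 0.002]
contact_force: [0.1, 0.4, 0.2]
width: 0.0498
gripper_force: 0.1
[ 0.59828978 -0.27643331  0.03768443] [ 0.50018657 -0.02409051  0.42704666]
```

View pics/w3.png

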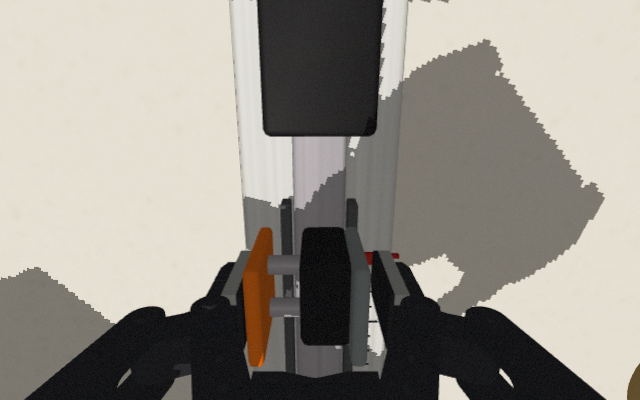

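The pads straddle the block: about 1.5 mm clear at the lever (247) and about 4 mm at the grey jaw (365 to 375). I shift 1 mm and close lightly to 40 mm.

```bash
python3 -m pendant '[{"dx":0,"dy":0.001,"dz":0,"rx":0,"ry":0,"rz":0,"hand":0.044},{"dx":0,"dy":0,"dz":0,"rx":0,"ry":0,"rz":0,"hand":0.041},{"dx":0,"dy":0,"dz":0,"rx":0,"ry":0,"rz":0,"hand":0.04},{"dx":0,"dy":0,"dz":0,"rx":0,"ry":0,"rz":0,"hand":0.04},{"dx":0,"dy":0,"dz":0,"rx":0,"ry":0,"rz":0,"hand":0.04}]' 20 && python3 - <<'E'
from h import *
s=manip.get_state();R_=rot(s["ee_rot"]);print(s["position"],R_.T@s["contact_force"],s["width"],s["gripper_force"])
E
```

```text
clock: 3.13
position: [0.5977, -0.2755, 0.0373]
ee_rot: [-0.0, 0.991, 0.137, 0.001]
contact_force: [-1.0, 3.7, 4.5]
width: 0.04
gripper_force: 5.7
[ 0.59771959 -0.275515    0.0372708 ] [ 0.06345359 -3.84947128 -4.52457768] 0.04001222353940083 5.660736858844757
```

```bash
python3 -m pendant '[{"dx":0,"dy":-0.001,"dz":0,"rx":0,"ry":0,"rz":0,"hand":0.0395},{"dx":0,"dy":0,"dz":0,"rx":0,"ry":0,"rz":0,"hand":0.0395},{"dx":-0.003,"dy":0,"dz":0,"rx":0,"ry":0,"rz":0,"hand":0.0395},{"dx":-0.005,"dy":0,"dz":0,"rx":0,"ry":0,"rz":0,"hand":0.0395},{"dx":-0.006,"dy":0,"dz":0,"rx":0,"ry":0,"rz":0,"hand":0.0395},{"dx":-0.006,"dy":0,"dz":0,"rx":0,"ry":0,"rz":0,"hand":0.0395},{"dx":-0.006,"dy":0,"dz":0,"rx":0,"ry":0,"rz":0,"hand":0.0395},{"dx":-0.004,"dy":0,"dz":0,"rx":0,"ry":0,"rz":0,"hand":0.0395},{"dx":0,"dy":0,"dz":0,"rx":0,"ry":0,"rz":0,"hand":0.0395},{"dx":0,"dy":0,"dz":0,"rx":0,"ry":0,"rz":0,"hand":0.0395}]' 20 && python3 - <<'E'
from meas import *
i=grab("wrist");save(i,"w4.png");np.save("pics/w4",i,allow_pickle=True)
s=manip.get_state();R_=rot(s["ee_rot"]);print(s["position"],R_.T@s["contact_force"],s["width"],s["gripper_force"])
for n in("w3","w4"):
    j=np.load(f"pics/{n}.npy",allow_pickle=True).item()
    xs,ys=blob(j,(5,150,80),(20,255,255),(220,300,200,400));print(n,xs.min(),xs.max(),ys.min(),ys.max())
E
```

```text
clock: 3.97
position: [0.5694, -0.2839, 0.0372]
ee_rot: [0.001, 0.991, 0.137, 0.002]
contact_force: [0.7, 2.8, 6.9]
width: 0.0396
gripper_force: 6.7
[ 0.56955267 -0.28385824  0.03725787] [ 1.34140675 -2.00349484 -6.44055977] 0.039576182436570025 6.6958314925432205
w3 242 274 228 366
w4 257 284 228 367
```

View pics/w4.png

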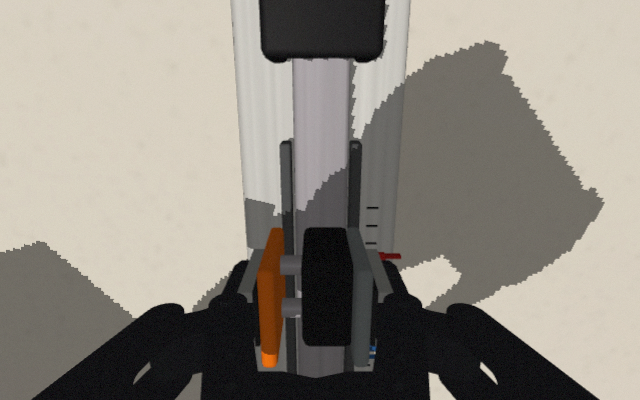

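The leg follows without slip (lever rows unchanged, pull force 1.3 N), and the pointer tip is visible at (400,256). I continue most of the way.

```bash
python3 -m pendant '[{"dx":-0.004,"dy":0,"dz":0,"rx":0,"ry":0,"rz":0,"hand":0.0395},{"dx":-0.006,"dy":0,"dz":0,"rx":0,"ry":0,"rz":0,"hand":0.0395},{"dx":-0.008,"dy":0,"dz":0,"rx":0,"ry":0,"rz":0,"hand":0.0395},{"dx":-0.008,"dy":0,"dz":0,"rx":0,"ry":0,"rz":0,"hand":0.0395},{"dx":-0.008,"dy":0,"dz":0,"rx":0,"ry":0,"rz":0,"hand":0.0395},{"dx":-0.008,"dy":0,"dz":0,"rx":0,"ry":0,"rz":0,"hand":0.0395},{"dx":-0.008,"dy":0,"dz":0,"rx":0,"ry":0,"rz":0,"hand":0.0395},{"dx":-0.006,"dy":0,"dz":0,"rx":0,"ry":0,"rz":0,"hand":0.0395},{"dx":-0.004,"dy":0,"dz":0,"rx":0,"ry":0,"rz":0,"hand":0.0395},{"dx":0,"dy":0,"dz":0,"rx":0,"ry":0,"rz":0,"hand":0.0395},{"dx":0,"dy":0,"dz":0,"rx":0,"ry":0,"rz":0,"hand":0.0395},{"dx":0,"dy":0,"dz":0,"rx":0,"ry":0,"rz":0,"hand":0.0395}]' 20 && cat > chk.py <<'E'
from meas import *
import sys
X=np.array([np.cos(np.radians(15.68)),np.sin(np.radians(15.68)),0])
def red(j,w=False):
    xs,ys=blob(j,(0,130,60),(5,255,255),(355,420,235,290));k=xs>xs.max()-8
    return [xs.max(),ys[k].mean()]
n=sys.argv[1]
i=grab("wrist");save(i,n+".png");np.save("pics/"+n,i,allow_pickle=True)
s=manip.get_state();R_=rot(s["ee_rot"]);print(s["clock"],s["position"],R_.T@s["contact_force"],s["width"],s["gripper_force"])
for m in("w3","w4",n):
    j=np.load(f"pics/{m}.npy",allow_pickle=True).item();r=red(j);P=onz(j,[r],.024)[0]
    xs,ys=blob(j,(5,150,80),(20,255,255),(220,300,200,400));print(m,"lever",xs.min(),xs.max(),ys.min(),ys.max(),"red",r,"P.x",P@X)
M1=np.array([0.51366449,-0.34168246,0]);T=np.array([0.59958615,-0.28196493,0])
print("mark",M1@X,T@X-.0988,"TCP.x",s["position"]@X)
cv2.imwrite(f"pics/{n}c.png",cv2.resize(i["frame"][220:380,240:440,::-1],None,fx=4,fy=3.75,interpolation=2))
E
python3 chk.py w5
```

```text
clock: 5.02
position: [0.512, -0.3002, 0.0372]
ee_rot: [0.001, 0.991, 0.137, 0.002]
contact_force: [1.0, 2.2, 7.6]
width: 0.0394
gripper_force: 6.6
5.0667 [ 0.51199875 -0.30025739  0.03721617] [ 1.18403667 -1.97329815 -6.3976179 ] 0.03978077106553159 6.643885374069214
w3 lever 242 274 228 366 red [np.int64(398), np.float64(254.96875)] P.x 0.5001873814195174
w4 lever 257 284 228 367 red [np.int64(400), np.float64(256.2647058823529)] P.x 0.4700506597773917
w5 lever 257 285 228 367 red [np.int64(400), np.float64(256.11764705882354)] P.x 0.41041668921471197
mark 0.4022044537344809 0.4022681591703795 TCP.x 0.41179642844601333
```

View pics/w5c.png

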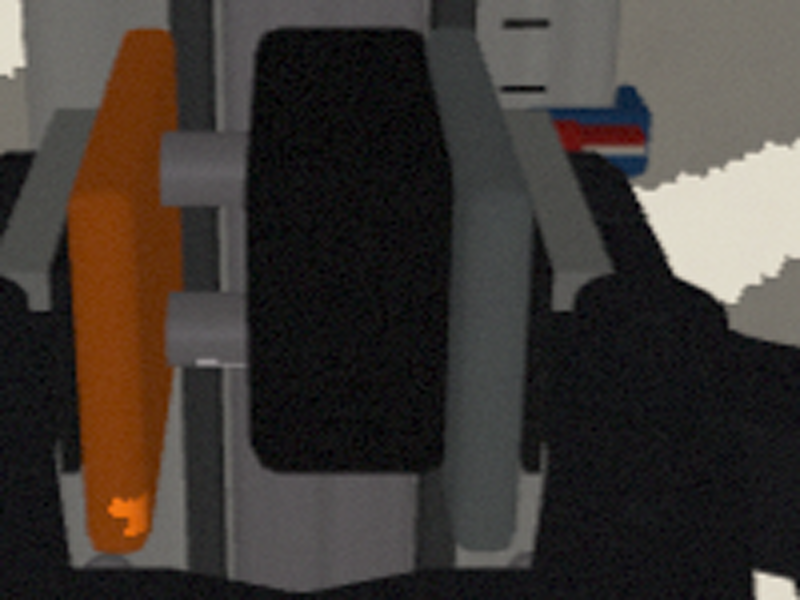

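The pointer (red, about (390,256)) is now just short of the white line (about (394,260)), with the lever still open. Remaining travel is about 8 mm.

```bash
python3 -m pendant '[{"dx":-0.003,"dy":0,"dz":0,"rx":0,"ry":0,"rz":0,"hand":0.0395},{"dx":-0.003,"dy":0,"dz":0,"rx":0,"ry":0,"rz":0,"hand":0.0395},{"dx":-0.002,"dy":0,"dz":0,"rx":0,"ry":0,"rz":0,"hand":0.0395},{"dx":0,"dy":0,"dz":0,"rx":0,"ry":0,"rz":0,"hand":0.0395},{"dx":0,"dy":0,"dz":0,"rx":0,"ry":0,"rz":0,"hand":0.0395},{"dx":0,"dy":0,"dz":0,"rx":0,"ry":0,"rz":0,"hand":0.0395}]' 20 && python3 chk.py w6; python3 - <<'E'
from meas import *
X=np.array([np.cos(np.radians(15.68)),np.sin(np.radians(15.68)),0])
j=np.load("pics/w5.npy",allow_pickle=True).item();print("mark in w5",onz(j,[[393.5,260.2]],.012)[0]@X)
j=np.load("pics/w6.npy",allow_pickle=True).item();print(j["frame"][238:268,390:402].sum(2))
E
```

```text
clock: 5.57
position: [0.5044, -0.3024, 0.0372]
ee_rot: [0.001, 0.991, 0.137, 0.002]
contact_force: [0.6, 2.8, 6.5]
width: 0.0398
gripper_force: 6.7
5.6167 [ 0.50441898 -0.30245386  0.03724594] [ 1.36110793 -1.48992337 -7.0967375 ] 0.0398837287006321 6.653466448187828
w3 lever 242 274 228 366 red [np.int64(398), np.float64(254.96875)] P.x 0.5001873814195174
w4 lever 257 284 228 367 red [np.int64(400), np.float64(256.2647058823529)] P.x 0.4700506597773917
w6 lever 257 285 228 367 red [np.int64(400), np.float64(256.1081081081081)] P.x 0.4025226665192926
mark 0.4022044537344809 0.4022681591703795 TCP.x 0.4039050939541404
mark in w5 0.4019945810417317
[[141 135 141 122 139 142 134 137 139 132 153 138]
 [144 148 132 139 135 146 154 134 141 132 151 142]
 [147 146 136 146 145 139 153 142 143 141 144 146]
 [159 127 144 132 145 150 147 136 145 144 143 138]
 [152 147 152 147 142 148 142 147 147 140 146 147]
 [151 160 146 152 149 150 145 164 162 158 145 145]
 [231 231 233 231 230 237 231 241 240 229 237 227]
 [348 351 352 350 353 350 349 359 357 355 349 347]
 [369 369 362 357 361 366 363 354 35
[... 386 characters left out ...]
107  93 120 110 113 113 111 276 338]
 [115 103 117 104  84 104 108 118  91  95 185 308]
 [123 132 105 113 117  92 128 111 112 107 125 296]
 [121 132 128 131 137 126 130 125 111 123 130 304]
 [188 175 184 183 186 184 185 185 186 179 202 318]
 [271 264 268 291 308 304 301 306 296 305 302 329]
 [288 295 316 336 343 351 336 341 346 351 339 345]
 [186 261 322 341 338 345 346 334 346 346 343 338]
 [ 69 127 272 325 345 348 338 344 347 338 347 341]
 [ 63  78 151 271 328 338 345 342 336 340 342 346]
 [ 73  49  50 108 208 299 343 346 343 349 352 346]
 [ 67  43  74  44  58 199 299 338 349 346 347 345]
 [ 65  54  71  68  68  70 166 306 341 347 348 331]
 [ 53  58  55  36  65  62 149 301 352 340 345 407]]
```

The pointer is within about 0.3 mm of the line. Now I squeeze, shifting the hand centre 2.8 mm toward the jaw as it closes.

```bash
python3 -m pendant '[{"dx":0,"dy":0.001,"dz":0,"rx":0,"ry":0,"rz":0,"hand":0.0375},{"dx":0,"dy":0.001,"dz":0,"rx":0,"ry":0,"rz":0,"hand":0.0355},{"dx":0,"dy":0.0005,"dz":0,"rx":0,"ry":0,"rz":0,"hand":0.034},{"dx":0,"dy":0,"dz":0,"rx":0,"ry":0,"rz":0,"hand":0.03},{"dx":0,"dy":0,"dz":0,"rx":0,"ry":0,"rz":0,"hand":0.03},{"dx":0,"dy":0,"dz":0,"rx":0,"ry":0,"rz":0,"hand":0.03},{"dx":0,"dy":0,"dz":0,"rx":0,"ry":0,"rz":0,"hand":0.03},{"dx":0,"dy":0,"dz":0,"rx":0,"ry":0,"rz":0,"hand":0.03}]' 40 && python3 chk.py w7; python3 - <<'E'
from meas import *
X=np.array([np.cos(np.radians(15.68)),np.sin(np.radians(15.68)),0])
for n in("w6","w7"):
    j=np.load(f"pics/{n}.npy",allow_pickle=True).item();w=j["frame"][238:252,390:402].sum(2).mean(1);w=np.clip(w-180,0,None);r=238+(w*np.arange(14)).sum()/w.sum()
    print(n,r,"mark",onz(j,[[396,r]],.012)[0]@X)
E
```

```text
clock: 6.28
position: [0.5058, -0.3052, 0.038]
ee_rot: [0.001, 0.991, 0.137, 0.002]
contact_force: [0.9, 0.7, 11.0]
width: 0.0332
gripper_force: 41.0
6.3333 [ 0.50574336 -0.30523859  0.03797927] [  2.23279497  -0.05372486 -10.73650996] 0.033132198172866216 40.951464772224426
w3 lever 242 274 228 366 red [np.int64(398), np.float64(254.96875)] P.x 0.5001873814195174
w4 lever 257 284 228 367 red [np.int64(400), np.float64(256.2647058823529)] P.x 0.4700506597773917
w7 lever 265 290 227 365 red [np.int64(393), np.float64(255.2)] P.x 0.4031960862692774
mark 0.4022044537344809 0.4022681591703795 TCP.x 0.40442758346414465
w6 245.7689314576474 mark 0.40245918603989655
w7 245.437125748503 mark 0.4028754687196773
```

View pics/w7c.png

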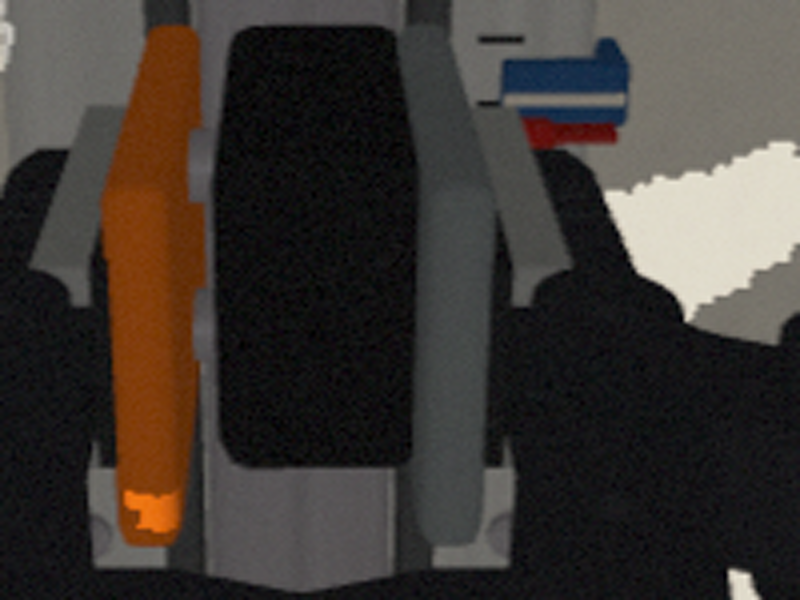

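The lever is shut (width 33 mm, 41 N), with the pointer about 0.3–1 mm short of the line. A small nudge follows.

```bash
python3 -m pendant '[{"dx":-0.0006,"dy":0,"dz":0,"rx":0,"ry":0,"rz":0,"hand":0.03},{"dx":0,"dy":0,"dz":0,"rx":0,"ry":0,"rz":0,"hand":0.03},{"dx":0,"dy":0,"dz":0,"rx":0,"ry":0,"rz":0,"hand":0.03},{"dx":0,"dy":0,"dz":0,"rx":0,"ry":0,"rz":0,"hand":0.03},{"dx":0,"dy":0,"dz":0,"rx":0,"ry":0,"rz":0,"hand":0.03},{"dx":0,"dy":0,"dz":0,"rx":0,"ry":0,"rz":0,"hand":0.03}]' 40 && python3 chk.py w8 && python3 - <<'E'
from meas import *
X=np.array([np.cos(np.radians(15.68)),np.sin(np.radians(15.68)),0])
j=np.load("pics/w8.npy",allow_pickle=True).item();w=j["frame"][238:252,385:395].sum(2).mean(1);w=np.clip(w-180,0,None);r=238+(w*np.arange(14)).sum()/w.sum()
print(r,"mark",onz(j,[[390,r]],.012)[0]@X)
E
```

```text
clock: 6.83
position: [0.5051, -0.3054, 0.038]
ee_rot: [0.001, 0.991, 0.137, 0.002]
contact_force: [2.0, -0.1, 11.1]
width: 0.033
gripper_force: 41.0
6.8833 [ 0.50515988 -0.30540633  0.03798442] [  1.2633765   -0.61878699 -11.01728963] 0.03303111982244371 40.95636427402496
w3 lever 242 274 228 366 red [np.int64(398), np.float64(254.96875)] P.x 0.5001873814195174
w4 lever 257 284 228 367 red [np.int64(400), np.float64(256.2647058823529)] P.x 0.4700506597773917
w8 lever 265 290 227 365 red [np.int64(393), np.float64(255.16666666666666)] P.x 0.40256583868123796
mark 0.4022044537344809 0.4022681591703795 TCP.x 0.40382048008978955
244.90673966396074 mark 0.4025266011723056
```

The pointer is at 0.40257 m and the mark at 0.4022–0.4025 m along the stand's axis. The lever is shut and the grip holds, so I hand in.

```bash
python3 -c "from rig import manip; print(manip.sign_off())"
```

```text
the job is handed in; nothing more can be done
None
```

The job is handed in: the leg is held with its pointer within about 0.4 mm of the white line by camera, the lever is squeezed shut at 41 N, the other things on the counter were not approached or touched, and the arm's clock read 6.9 s.

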